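Set up the pendant drill over a resin hexagon

TASK

Swing the drill arm at least 45 degrees clear of the nest, then slide the teal resin hexagon along its channel (do not lift it out) until it is fully home in the V stop, and swing the arm back so that the drill bit stands over the white dot in the middle of the hexagon. Then turn the red depth screw on top of the column clockwise until it bottoms and back it off a quarter of a turn. Leave the orange hexagon, the jar and the brush where they are.

Things in the scene. Friction and masses are not known exactly. Their poses are not given: they have to be found in the camera images.
- stand: Fixed drill stand: off-white base plate 12 mm thick, origin on the bench surface. In its frame the nest centre is at x -70, y 0 mm, the column axis at x +80, y 0; the plate spans x -115 to +120, y -160 to +50. A channel runs along y from y -158 mm (open end) to the nest between steel rails 6 mm high, inner faces 43 mm apart. Place and yaw vary.
- nest (a point): Point on the plate's top, 12 mm above the bench, where the centre of the hexagon's underside lies when home. Axes as the stand's: the hexagon slides home towards +y, against a V stop (two steel walls 22 mm high, 10 mm thick, 120 degrees between them) on the nest's +y side.
- teal_hex: Loose teal resin hexagonal prism, white 6 mm dot in the middle of its top; 40 mm across flats, 46 across corners, 28 high, about 45 g; origin at the centre of its underside. Stands in the channel, flats along the rails (1.5 mm play each side), a corner towards the V stop, 50 to 100 mm short of home. Slides freely when pushed from behind with fingertips 10 to 14 mm above the plate (clear of the rails).
- drill_arm (a joint): Swing of the drill arm about the column axis (rad). 0: bit exactly over the nest centre, arm pointing to the stand's -x; grows as it swings clockwise seen from above, towards the stand's +y. Range -0.2 to 1.4, no detent or stop at 0; starts between -0.12 and 0.25. Friction of 0.25 N m (under 2 N at the motor) keeps it where it is left.
- column (a point): Point on the vertical column axis, the arm's hinge line, 140 mm above the bench. The column is 28 mm in diameter, the arm's collar on it 46 mm (120 to 150 mm above the bench).
- motor (a point): Top centre of the drill motor at the arm's end, 150 mm from the column axis, 191 mm above the bench. Upright blue cylinder 36 mm in diameter, 105 to 185 mm above the bench, under a black cap of 31 mm; it can be pushed sideways with fingertips. The arm between it and the column is a grey bar 20 mm wide, 126 to 144 mm above the bench.
- bit_tip (a point): Lower tip of the thin brass-coloured drill bit, straight below the motor's centre, 59 mm above the bench (19 mm above the hexagon's top).
- depth_screw (a joint): Turn of the depth screw (rad), grows clockwise seen from above. It bottoms on a hard stop at 2.6; starts between 1.3 and 2.0; turns with 0.05 N m. A quarter turn back from the bottom reads 1.03. It does not rise or fall and does not brake the arm.
- depth_screw_grip (a point): Grip point of the red depth screw on the column axis, 197 mm above the bench; the point turns with the screw. Its upright grip bar is 42 mm long (along the point's x), 14 mm wide (y), and stands from 174 to 204 mm above the bench on a red disc of 44 mm; below it is a grey disc of 68 mm, 160 to 166 mm above the bench. A white mark lies at the bar's -x end.
- orange_hex: Bystander: loose orange resin hexagon, same size as the teal one, origin at the centre of its underside, on the bench on the robot's left.
- jar: Bystander: amber jar with a black cap, 56 mm in diameter, 65 mm high, origin at the centre of its underside, on the left.
- brush: Bystander: brush with a wooden handle, 170 mm long, lying on the bench on the right, origin at the middle of its underside.
Mind the look-alikes: they are no part of the job. There is more than one size of the teal_hex; the job needs the smallest.

How it is judged:
On the way, in this order (a step that is already met when the one before it is completed fails the run):
1. the drill arm is swung at least about 45 degrees clear of the nest (joint over 0.72 rad) (value of joint drill_arm above 0.72 rad), for 0.2 s.
2. the teal hexagon is home in the V stop (within 4 mm) while the arm is still clear (distance between teal_hex and nest below 0.004 m and value of joint drill_arm above 0.6 rad), for 0.2 s.
3. the drill bit stands over the hexagon's dot (within 8 mm), the hexagon still home (horizontal distance between bit_tip and teal_hex below 0.008 m and distance between teal_hex and nest below 0.004 m), for 0.2 s.
4. the depth screw is turned clockwise until it bottoms (over 2.53 rad) (value of joint depth_screw above 2.53 rad), for 0.1 s.
At the end, for the whole second after the job is handed in: The depth screw is a quarter turn (1.57 rad, within 0.25) back from its bottom, the drill bit is within 8 mm of the middle of the teal hexagon seen from above, and the hexagon rests home in the V stop within 4 mm (all of step 3 and value of joint depth_screw between 0.78 and 1.28 rad and linear speed of teal_hex below 0.01 m/s); the robot touches nothing.
It fails at once if the teal hexagon is lifted out of its channel (more than 12 mm) (z of teal_hex in the frame of nest above 0.012 m).
It fails at once if a bystander (orange hexagon, jar or brush) is moved by more than 25 mm (distance of any of orange_hex, jar, brush from where it was at the start of the episode above 0.025 m).
It also fails if it takes over 72 s, if anything falls off the work surface, if the arm or the gripper's body presses on something with over 40 N, if the wrist force passes 120 N, or if a joint passes its speed limit or range.

ROBOT

A 7-joint arm with a two-finger parallel gripper is mounted at the origin on the work surface. World frame = base frame: x ahead of the robot, y to its left, z up, the work surface at z = 0. Lengths are in m, angles in rad, forces in N, time in s.
With the tool pointing down it reaches from about 0.4 to 0.85 m from the base axis. Payload 4.5 kg.
Tool frame: the origin (TCP) lies midway between the tips of the shut fingers; the grasp point (between the pads) lies 19 mm behind it; z points along the fingers, y is the direction in which the jaws open and shut (so a half turn about z gives the same grasp; the last joint's range is limited). The gripper opens to 88 mm and grips with 3 to 60 N. Pads are 18 mm wide; open, the fingers measure 123 mm over their backs; the gripper's body (75 mm by 187 mm) begins 45 mm behind the grasp point.
Start: joints at [-1.206, 0.689, -0.195, 1.565, 0.157, 0.902, -0.215], TCP at [0.203, 0.591, 0.239] pointing down, gripper open.
Joint ranges: [-3.01, 3.01], [-0.46, 2.08], [-1.47, 1.51], [0.13, 2.56], [-1, 4.14], [0.04, 2.09], [-2.66, 2.66]. Speed limits (rad/s): [2.57, 2.57, 3.14, 3.14, 3.14, 3.14, 3.14].

INTERFACE

Orientations are given as a unit quaternion [x, y, z, w].
In Python, from plant import r gives the robot as it stands. The module is installed in compiled form; this text tells all that it offers.
- The arm moves only by the shell command python3 -m jog 'ROWS' [FORCE]. ROWS is JSON, a list of rows, each an object with "translation": the shift along the tool's x, y, z in units of 40 mm (1.0 is 40 mm), a list of three; "twist": the turn about the tool's z in units of 6 degrees (1.0 is 6 degrees); "claw": the opening in per cent of the stroke, from 0 (shut) to 100 (fully open). A call has 1 to 20 rows; each row shifts and turns the commanded pose from where the row before left it, along the tool's axes as they then stand; what a row does not reach is not made up. A row lasts 1/12 s, in which the tool goes at most 41.7 mm and 7.16 degrees, less where a joint would pass 70% of its speed; a pose out of reach is approached as far as the arm can. A call is refused whole if a number of a shift passes 1 or a number of a turn 1, either way. A call with a gripper value outside its range is refused whole. The fingers move at their own pace and stop on an object; FORCE is the grip in N (left out, the last holds). Time passes only in rows, so rows that do not move let the fingers close. It gives the time, the measured TCP pose, the force and the opening at its end, in the units of the state.
- r.get_state(): the state, without advancing time (a new reading comes with each control period).
- r.snapshot(name): name is "side" or "top" or "wrist"; returns a dict with "img" (420x560x3 uint8, red, green, blue), "fx", "fy", "cx", "cy" (pixels), "dist_coeffs" ([k1, k2, p1, p2, k3] as OpenCV has them; the pictures are not rectified), "origin" and "rotation" of the camera in the world; the wrist camera has in their place "T_tool_cam" (4x4, takes a point from camera to tool coordinates, whose origin is the TCP and whose axes are the flange's). Camera axes: x right, y up, looking along -z (the intrinsics and any distortion apply to the point x, -y, -z); pixel columns grow to the right and rows downward; lengths in m; the calibration is good to about 2 mm. A picture is of the moment at which its call begins: read the wrist's pose just before it. There is no depth.
- r.finish_job(): hands the job in, once; it reports no verdict.
Trained networks look in the newest picture that a camera, given by its name, has taken for a name from the list of things; names that differ only in an ending like _2 or _b are one class to them, and where a whole thing is asked for, a point or a joint stands for the part that bears it (a point fixed in the world has none). Each returns a list of dicts, best first, with "confidence" (0 to 1); they miss things now and then, are a little off and sometimes report something else, mostly with a low value. They report only what shows in the picture. A call takes as long as a camera call. They do not tell look-alikes from the thing itself.
- r.spot_in(label, camera): "rect" ([left, top, right, bottom] in pixels, round what is visible of it).
- r.spot_point(label, camera): "location" ([row, column] in pixels: a listed point, or the origin of a listed thing).
The state is a dict: "clock": time; "q": joint angles; "qd": joint speeds; "joint_torque": joint torques, N m; "tool_pos": TCP position; "eef_rot": TCP orientation; "contact_force": force on the tool from outside, world axes, zero at the start; "moment": the same for the moment, N m; "opening": opening from 0.0 (shut) to 1.0 (fully open).
Only numpy, scipy, OpenCV 4.12 (cv2) and the standard library are available. Lean on these libraries where they do the work, as an engineer would, in place of code of your own. Each camera call takes 0.05 s, during which the arm holds its last target. There are 200 camera calls.

## Working session

There is one attempt and no reset: what is moved stays moved. The work goes in short steps, Python scripts to look and compute and a shell command to move; the robot and the scene stay as the last step left them, time stands still between calls to the robot, and variables do not carry over. Pictures are saved under pics/ and viewed, about 8 in all and at most 12, crops included, and the job is handed in when it is done.

```bash
mkdir -p pics
cat > h.py <<'E'
import numpy as np,cv2
from plant import r
from scipy.spatial.transform import Rotation as R
def K(s): return np.array([[s['fx'],0,s['cx']],[0,s['fy'],s['cy']],[0,0,1.]]),np.array(s['dist_coeffs'],float)
def pose(s,st=None):
    if 'origin' in s:
        Rm=np.array(s['rotation'],float)
        if Rm.shape!=(3,3): Rm=R.from_quat(Rm).as_matrix()
        return np.array(s['origin']),Rm
    T=np.array(s['T_tool_cam']); Rt=R.from_quat(st['eef_rot']).as_matrix()
    return np.array(st['tool_pos'])+Rt@T[:3,3],Rt@T[:3,:3]
def ray(s,u,v,z,st=None):
    k,d=K(s); p=cv2.undistortPoints(np.array([[[u,v]]],float),k,d)[0,0]
    o,Rm=pose(s,st); w=Rm@np.array([p[0],-p[1],-1]); return o+w*(z-o[2])/w[2]
def proj(s,P,st=None):
    k,d=K(s); o,Rm=pose(s,st); c=(np.array(P,float).reshape(-1,3)-o)@Rm; c=c*[1,-1,-1]
    return cv2.projectPoints(c,np.zeros(3),np.zeros(3),k,d)[0][:,0]
def save(s,n): cv2.imwrite('pics/'+n,s['img'][:,:,::-1])
E
python3 - <<'E'
from h import *
st=r.get_state(); print(st)
Z=dict(teal_hex=0.012,motor=.191,bit_tip=.059,column=.14,depth_screw_grip=.197,nest=.012,stand=0,orange_hex=0,jar=0,brush=0)
for c in ('top','side'):
    s=r.snapshot(c); save(s,c+'1.png')
    print(c,s['origin'])
    for l,z in Z.items():
        for d in r.spot_point(l,c)[:4]:
            v,u=d['location']; print(l,round(d['confidence'],2),round(u),round(v),ray(s,u,v,z).round(4))
E
```

```text
{'clock': 0.0, 'q': array([-1.20621493,  0.68997547, -0.194495  ,  1.56636416,  0.1573053 ,
        0.90253501, -0.21513252]), 'qd': array([ 0.00194384,  0.00063104,  0.00115826,  0.00167003, -0.00100087,
       -0.00020417, -0.00045834]), 'joint_torque': array([-6.51275514e-04, -5.27575314e+01, -1.26724765e+00, -1.53432798e+01,
       -5.27241791e-02,  6.53864976e-03,  1.68289434e-04]), 'tool_pos': array([0.20283736, 0.59047684, 0.23790953]), 'eef_rot': array([ 1.64616432e-01,  9.86357205e-01, -9.42228635e-04, -7.59278469e-05]), 'contact_force': array([0.73957024, 0.05759505, 0.64816268]), 'moment': array([-0.00645569, -0.03064682,  0.01288083]), 'opening': 1.0056631293990355}
top [ 0.3151307  -0.01033209  1.39087484]
teal_hex 0.44 329 218 [ 0.514  -0.1548  0.012 ]
motor 0.74 291 221 [ 0.4789 -0.0403  0.191 ]
motor 0.32 326 222 [ 0.4774 -0.1285  0.191 ]
bit_tip 0.42 282 163 [ 0.6604 -0.0199  0.059 ]
column 0.88 283 165 [ 0.635  -0.0199  0.14  ]
column 0.29 327 218 [ 0.4929 -0.1347  0.14  ]
depth_screw_grip 0.58 281 158 [ 0.6375 -0.0145  0.197 ]
nest 0.69 298 227 [ 0.486 -0.067  0.012]
stand 0.91 296 205 [ 0.5502 -0.059   0.    ]
orange_hex 0.74 298 227 [ 0.4872 -0.0669  0.    ]
orange_hex 0.54 172 252 [0.4109 0.2918 0.    ]
jar 0.54 150 167 [0.66   0.3678 0.    ]
side [-0.13118225 -0.60424711  0.89121426]
teal_hex 0.78 385 307 [ 0.5261 -0.3151  0.012 ]
teal_hex 0.7 320 271 [ 0.5097 -0.149   0.012 ]
teal_hex 0.64 267 304 [ 0.358  -0.1282  0.012 ]
motor 0.69 280 198 [ 0.4765 -0.0507  0.191 ]
bit_tip 0.8 277 237 [ 0.4844 -0.036   0.059 ]
depth_screw_grip 0.54 316 161 [ 0.6234 -0.024   0.197 ]
nest 0.94 283 257 [ 0.4832 -0.0588  0.012 ]
orange_hex 0.64 168 207 [0.41  0.287 0.   ]
orange_hex 0.45 357 367 [ 0.3749 -0.356   0.    ]
jar 0.88 222 158 [0.6573 0.3458 0.    ]
brush 0.81 355 368 [ 0.3715 -0.3547  0.    ]
```

Run:
```python
import cv2
a=cv2.imread('pics/top1.png')[110:320,120:400]; b=cv2.imread('pics/side1.png')[110:400,140:460]
cv2.imwrite('pics/topc.png',cv2.resize(a,(800,600),interpolation=cv2.INTER_CUBIC)); cv2.imwrite('pics/sidec.png',cv2.resize(b,(640,580),interpolation=cv2.INTER_CUBIC))
```

```text
(no output)
```

View pics/topc.png

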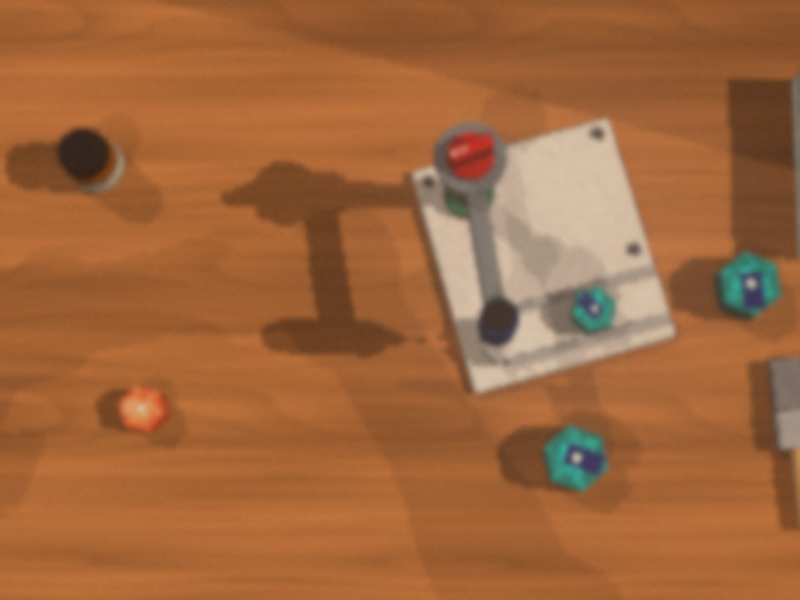

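View pics/sidec.png

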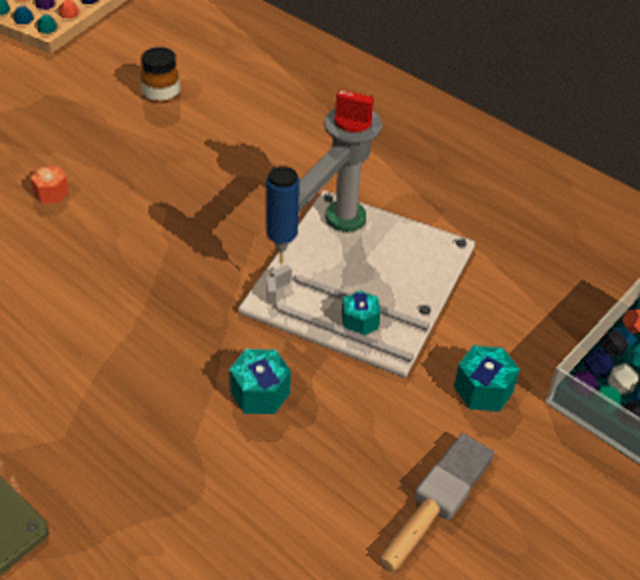

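The views show the following:
- **Teal hexagon:** the small one stands in the channel at top pixel (329,218). Two larger look-alikes are off the plate.
- **Drill arm:** it is near the nest, and the screw is on the column at (283,165).

I'll fit the stand pose next, using the plate corners.

```bash
cat >> h.py <<'E'
def S2W(p,P):
    P=np.array(P,float).reshape(-1,3); c,s=np.cos(p[2]),np.sin(p[2])
    return np.c_[p[0]+c*P[:,0]-s*P[:,1],p[1]+s*P[:,0]+c*P[:,1],P[:,2]]
def go(x,y,z,tw=0):
    "units for the move in the current tool axes; print"
    st=r.get_state(); Rt=R.from_quat(st['eef_rot']).as_matrix()
    d=np.array([x,y,z])-st['tool_pos']; print('units',(Rt.T@d/.04).round(2),'yaw of tool y deg',np.degrees(np.arctan2(Rt[1,1],Rt[0,1])).round(2),'pos',st['tool_pos'].round(4))
E
python3 - <<'E'
from h import *
from scipy.optimize import least_squares
C=np.array([[.12,.05,.012],[.12,-.16,.012],[-.115,-.16,.012],[-.115,.05,.012]])
T=np.array([[412,172],[607,120],[675,332],[473,393]])/ (800/280)+[120,110]
Sd=np.array([[475,242],[407,375],[240,308]])/2+[140,110]
t=r.snapshot('top');s=r.snapshot('side')
f=lambda p:np.r_[(proj(t,S2W(p,C))-T).ravel(),(proj(s,S2W(p,C[1:]))-Sd).ravel()]
o=least_squares(f,[.56,-.04,.25],loss='soft_l1');p=o.x;print(p,o.fun.round(1));np.save('stand.npy',p)
print('nest',S2W(p,[-.07,0,.012]),'col',S2W(p,[.08,0,.14]),proj(t,S2W(p,[.08,0,.197])),proj(s,S2W(p,[.08,0,.197])))
for a in np.arange(-.1,.3,.05):
    m=[.08-.15*np.cos(a),.15*np.sin(a),.191];b=m[:2]+[.059]
    print(round(a,2),proj(t,S2W(p,m)).round(1),proj(s,S2W(p,m)).round(1),proj(s,S2W(p,b)).round(1))
for w in ('motor','bit_tip','teal_hex'):
  for c in('top','side'): print(w,c,[(d['location'],d['confidence']) for d in r.spot_point(w,c)])
E
```

```text
[ 0.55088374 -0.04809794  0.28809755] [-0.5 -0.3  0.4 -1.4  0.9  1.3  0.7  0.3  0.5 -0.7 -0.2 -0.5 -1.7 -0. ]
nest [[ 0.48376871 -0.06798695  0.012     ]] col [[ 0.62758663 -0.02536764  0.14      ]] [[284.98182053 161.96940262]] [[317.1415086 160.3543571]]
-0.1 [[307.5 217.1]] [[295.  202.3]] [[292.9 246.4]]
-0.05 [[304.7 218.1]] [[291.7 201.3]] [[289.9 245.5]]
0.0 [[301.8 219. ]] [[288.4 200.3]] [[286.8 244.5]]
0.05 [[298.9 219.8]] [[285.2 199.2]] [[283.9 243.3]]
0.1 [[295.9 220.4]] [[282.2 197.9]] [[281.1 242.1]]
0.15 [[292.9 220.9]] [[279.2 196.6]] [[278.3 240.7]]
0.2 [[289.9 221.2]] [[276.4 195.2]] [[275.7 239.3]]
0.25 [[286.9 221.3]] [[273.6 193.7]] [[273.2 237.8]]
motor top [([221.3, 291.3], 0.94)]
motor side [([194.6, 283.4], 0.68)]
bit_tip top []
bit_tip side [([242.9, 278.8], 0.74)]
teal_hex top [([273.7, 318.4], 0.74), ([210.6, 376.6], 0.72), ([220.6, 328.5], 0.56)]
teal_hex side [([305.2, 268.2], 0.97), ([306.6, 386.4], 0.76), ([207.5, 166.1], 0.61), ([270.3, 322.0], 0.54)]
```

```bash
python3 -m jog '[{"translation":[-0.6,-0.65,-0.3],"twist":0,"claw":100},{"translation":[-0.6,-0.65,-0.3],"twist":0,"claw":100},{"translation":[-0.6,-0.65,-0.3],"twist":0,"claw":100},{"translation":[-0.6,-0.65,-0.3],"twist":0,"claw":100},{"translation":[-0.6,-0.65,-0.3],"twist":-0.5,"claw":100},{"translation":[-0.6,-0.65,-0.3],"twist":-0.5,"claw":100},{"translation":[-0.6,-0.65,-0.3],"twist":0,"claw":100},{"translation":[-0.6,-0.65,-0.2],"twist":0,"claw":100},{"translation":[-0.6,-0.65,0],"twist":0,"claw":100},{"translation":[-0.6,-0.65,0],"twist":0,"claw":100},{"translation":[-0.6,-0.65,0],"twist":0,"claw":100},{"translation":[-0.6,-0.65,0],"twist":0,"claw":100},{"translation":[-0.6,-0.65,0],"twist":0,"claw":100},{"translation":[-0.6,-0.65,0],"twist":0,"claw":100},{"translation":[-0.6,-0.65,0],"twist":0,"claw":100},{"translation":[-0.6,-0.65,0],"twist":0,"claw":100},{"translation":[-0.6,-0.65,0],"twist":0,"claw":100},{"translation":[-0.6,-0.65,0],"twist":0,"claw":100},{"translation":[0,0,0],"twist":0,"claw":100},{"translation":[0,0,0],"twist":0,"claw":100}]'
python3 - <<'E'
from h import *
st=r.get_state(); s=r.snapshot('wrist'); save(s,'w1.png'); p=np.load('stand.npy')
print(st['tool_pos'],pose(s,st)[0]); go(.479,-.041,.25)
for l,z in dict(teal_hex=.012,motor=.191,column=.14,depth_screw_grip=.197,nest=.012,stand=0).items():
    for d in r.spot_point(l,'wrist')[:3]:
        v,u=d['location']; print(l,round(d['confidence'],2),round(u),round(v),ray(s,u,v,z,st).round(4))
E
```

```text
clock: 3.17
tool_pos: [0.5015, 0.0268, 0.3305]
eef_rot: [0.115, 0.993, -0.0, 0.0]
contact_force: [-0.6, -0.1, -0.1]
opening: 1.002
[0.50153269 0.0268441  0.33052984] [0.4340839  0.04224928 0.47651499]
units [ 0.14 -1.83  2.01] yaw of tool y deg 76.97 pos [0.5008 0.0288 0.3306]
teal_hex 0.93 181 201 [ 0.5102 -0.1443  0.012 ]
teal_hex 0.88 166 108 [ 0.3688 -0.1217  0.012 ]
teal_hex 0.84 103 232 [ 0.5312 -0.2896  0.012 ]
motor 0.83 200 196 [ 0.4804 -0.0529  0.191 ]
motor 0.48 184 202 [ 0.482  -0.0694  0.191 ]
column 0.9 267 289 [ 0.6235 -0.0224  0.14  ]
depth_screw_grip 0.63 262 321 [ 0.6282 -0.0265  0.197 ]
nest 0.66 222 176 [ 0.4856 -0.0689  0.012 ]
stand 0.62 248 213 [ 0.5569 -0.0471  0.    ]
```

View pics/w1.png

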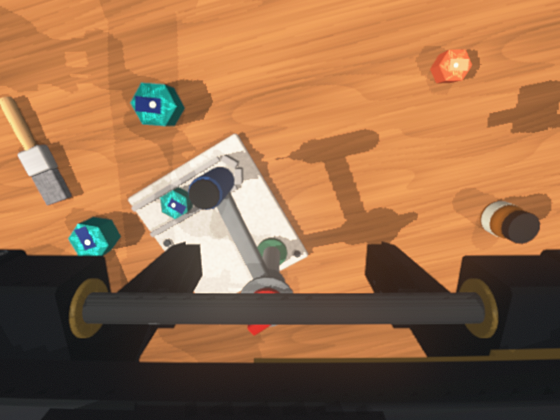

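The wrist view shows the plate corners at (236,134), (129,200) and (308,255), the motor cap at about (207,191) and the hexagon's dot at (174,205). I'll refit with these.

Run:
```python
from h import *
from scipy.optimize import least_squares
C=np.array([[.12,.05,.012],[.12,-.16,.012],[-.115,-.16,.012],[-.115,.05,.012]])
T=np.array([[412,172],[607,120],[675,332],[473,393]])/ (800/280)+[120,110]
Sd=np.array([[475,242],[407,375],[240,308]])/2+[140,110]
W=np.array([[129,200],[236,134],[308,255]])
t=r.snapshot('top');s=r.snapshot('side');st=r.get_state();w=r.snapshot('wrist')
f=lambda p:np.r_[(proj(t,S2W(p,C))-T).ravel(),(proj(s,S2W(p,C[1:]))-Sd).ravel(),(proj(w,S2W(p,C[[2,3,0]]),st)-W).ravel()]
o=least_squares(f,[.56,-.04,.25],loss='soft_l1');p=o.x;print(p,o.fun.round(1));np.save('stand.npy',p)
print('nest',S2W(p,[-.07,0,.012]),'col',S2W(p,[.08,0,.14]))
m=ray(w,207,191,.191,st);h=ray(w,174,205,.04,st);h2=ray(s,140+362/2,110+297/2,.04);h3=ray(t,120+596/2.857,110+309/2.857,.04);print('motor',m,'hex',h,h2,h3)
c,q=np.cos(p[2]),np.sin(p[2]);Ri=np.array([[c,q],[-q,c]])
for x in(m,h,h2,h3): print(Ri@(x[:2]-p[:2]))
g=w['img'].astype(int); 
# clean edges: motor cap centroid (dark) near (207,191)
k=(g.sum(2)<110); k[:,:180]=0;k[:,240:]=0;k[:165]=0;k[220:]=0
n,l,stt,ce=cv2.connectedComponentsWithStats(k.astype(np.uint8)); print(stt[1:],ce[1:])
```

```text
[ 0.55162805 -0.04534138  0.29153123] [-1.6 -0.4 -0.7 -1.8 -0.   0.8 -0.1  0.1 -0.3 -1.5 -0.7 -1.5 -2.2 -0.7
 -5.1 -0.1 -2.4 -0.3 -1.1  2.6]
nest [[ 0.48458171 -0.06546072  0.012     ]] col [[ 0.62825244 -0.02234785  0.14      ]]
motor [ 0.47639431 -0.04155623  0.191     ] hex [ 0.50890553 -0.14257681  0.04      ] [ 0.51873971 -0.14129951  0.04      ] [ 0.50813665 -0.15022069  0.04      ]
[-0.07097132  0.02524905]
[-0.06886716 -0.0808533 ]
[-0.05908082 -0.08245643]
[-0.0718006  -0.08795365]
[] []
```

```bash
python3 -m jog '[{"translation":[0.1,-0.9,0],"twist":0,"claw":100},{"translation":[0.1,-0.94,0],"twist":0,"claw":100},{"translation":[0,0,0],"twist":-1,"claw":100},{"translation":[0,0,0],"twist":-1,"claw":100},{"translation":[0,0,0],"twist":-1,"claw":100},{"translation":[0,0,0.5],"twist":-0.4,"claw":100},{"translation":[0,0,0.8],"twist":0,"claw":100},{"translation":[0,0,0.8],"twist":0,"claw":100},{"translation":[0,0,0.3],"twist":0,"claw":100},{"translation":[0,0,0],"twist":0,"claw":100},{"translation":[0,0,0],"twist":0,"claw":100}]'
python3 - <<'E'
from h import *
st=r.get_state(); s=r.snapshot('wrist'); save(s,'w2.png'); go(.477,-.041,.15)
for d in r.spot_point('motor','wrist')[:2]:
    v,u=d['location']; print(d,ray(s,u,v,.191,st))
E
```

```text
clock: 4.58
tool_pos: [0.4766, -0.0407, 0.2346]
eef_rot: [-0.065, 0.998, 0.0, -0.0]
contact_force: [-0.1, 0.7, -0.2]
opening: 1.002
units [ 0.01 -0.01  2.13] yaw of tool y deg 97.46 pos [ 0.4773 -0.0407  0.2354]
{'location': [234.7, 268.9], 'confidence': 0.63} [ 0.47948077 -0.05009186  0.191     ]
```

View pics/w2.png

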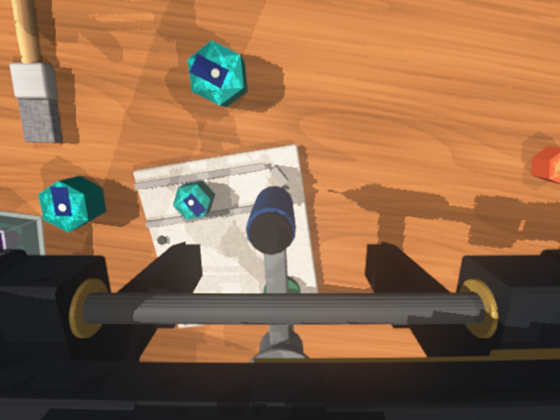

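The cap at (271,234) lies between the fingers, about 6 mm off centre. I'll descend and grip lightly.

```bash
python3 -m jog '[{"translation":[0,-0.15,0.7],"twist":0,"claw":100},{"translation":[0,0,0.7],"twist":0,"claw":100},{"translation":[0,0,0.7],"twist":0,"claw":100},{"translation":[0,0,0],"twist":0,"claw":100},{"translation":[0,0,0],"twist":0,"claw":0},{"translation":[0,0,0],"twist":0,"claw":0},{"translation":[0,0,0],"twist":0,"claw":0},{"translation":[0,0,0],"twist":0,"claw":0},{"translation":[0,0,0],"twist":0,"claw":0},{"translation":[0,0,0],"twist":0,"claw":0},{"translation":[0,0,0],"twist":0,"claw":0},{"translation":[0,0,0],"twist":0,"claw":0}]' 10
python3 - <<'E'
from h import *
p=np.load('stand.npy'); st=r.get_state(); q=st['tool_pos']
c,s=np.cos(p[2]),np.sin(p[2]); d=np.array([[c,s],[-s,c]])@(q[:2]-p[:2]); print(d, np.arctan2(d[1],.08-d[0]), np.hypot(d[1],.08-d[0]))
E
```

```text
clock: 5.68
tool_pos: [0.4774, -0.0473, 0.1509]
eef_rot: [-0.065, 0.998, -0.0, 0.0]
contact_force: [-0.9, -1.7, 2.2]
opening: 0.421
[-0.07166516  0.01949345] 0.12782867666079878 0.15291277362126424
```

```bash
python3 -m jog '[{"translation":[-0.01,0.275,0],"twist":0.7,"claw":0},{"translation":[-0.01,0.275,0],"twist":0.7,"claw":0},{"translation":[-0.01,0.275,0],"twist":0.7,"claw":0},{"translation":[-0.01,0.275,0],"twist":0.7,"claw":0},{"translation":[-0.01,0.275,0],"twist":0.7,"claw":0},{"translation":[-0.01,0.275,0],"twist":0.7,"claw":0},{"translation":[-0.01,0.275,0],"twist":0.7,"claw":0},{"translation":[-0.01,0.275,0],"twist":0.7,"claw":0},{"translation":[-0.01,0.275,0],"twist":0.7,"claw":0},{"translation":[-0.01,0.275,0],"twist":0.7,"claw":0},{"translation":[-0.01,0.275,0],"twist":0.7,"claw":0},{"translation":[-0.01,0.275,0],"twist":0.7,"claw":0},{"translation":[0,0,0],"twist":0,"claw":0},{"translation":[0,0,0],"twist":0,"claw":0},{"translation":[0,0,0],"twist":0,"claw":0}]'
python3 - <<'E'
from h import *
p=np.load('stand.npy'); st=r.get_state(); q=st['tool_pos']
c,s=np.cos(p[2]),np.sin(p[2]); d=np.array([[c,s],[-s,c]])@(q[:2]-p[:2]); print(d, np.arctan2(d[1],.08-d[0]), np.hypot(d[1],.08-d[0]),p,st['q'][6])
E
```

```text
clock: 6.93
tool_pos: [0.5146, 0.0778, 0.1507]
eef_rot: [0.365, 0.931, 0.001, -0.002]
contact_force: [-3.1, 5.3, 4.7]
opening: 0.398
[-9.79847564e-05  1.28574597e-01] 1.0136588568466356 0.1514830487901227 [ 0.55162805 -0.04534138  0.29153123] 0.709976214712789
```

```bash
python3 -m jog '[{"translation":[0,0,0],"twist":0,"claw":100},{"translation":[0,0,0],"twist":0,"claw":100},{"translation":[0,0,0],"twist":0,"claw":100},{"translation":[0,0,0],"twist":0,"claw":100},{"translation":[0,0,-0.5],"twist":0,"claw":100},{"translation":[0,0,-0.8],"twist":0,"claw":100},{"translation":[0,0,-0.8],"twist":0,"claw":100},{"translation":[0,0,-0.8],"twist":1,"claw":100},{"translation":[0,0,0],"twist":1,"claw":0},{"translation":[0,0,0],"twist":1,"claw":0},{"translation":[0,0,0],"twist":1,"claw":0},{"translation":[0,0,0],"twist":1,"claw":0},{"translation":[-0.84,-0.22,0],"twist":0.07,"claw":0},{"translation":[-0.84,-0.22,0],"twist":0,"claw":0},{"translation":[-0.84,-0.22,0],"twist":0,"claw":0},{"translation":[-0.84,-0.22,0],"twist":0,"claw":0},{"translation":[-0.84,-0.22,0],"twist":0,"claw":0},{"translation":[-0.84,-0.22,0],"twist":0,"claw":0},{"translation":[-0.84,-0.22,0],"twist":0,"claw":0},{"translation":[-0.84,-0.22,0],"twist":0,"claw":0}]'
python3 -m jog '[{"translation":[0,0,0],"twist":0,"claw":0},{"translation":[0,0,0],"twist":0,"claw":0}]'
python3 - <<'E'
from h import *
p=np.load('stand.npy'); st=r.get_state(); w=r.snapshot('wrist'); save(w,'w3.png')
go(*S2W(p,[-.07,-.14,.025])[0])
print(proj(w,S2W(p,[[-.07,0,.012],[-.07,-.084,.04],[-.07,-.14,.025],[-.1145,-.158,.012],[-.0485,-.158,.018],[-.0485,-.04,.018],[-.0915,-.158,.018],[-.0915,-.04,.018]]),st).round())
E
```

```text
clock: 8.6
tool_pos: [0.5257, -0.2048, 0.2666]
eef_rot: [0.598, 0.802, -0.0, -0.0]
contact_force: [0.3, 0.4, -0.6]
opening: 0.117
clock: 8.77
tool_pos: [0.5253, -0.2058, 0.2666]
eef_rot: [0.6, 0.8, -0.001, 0.0]
contact_force: [-0.3, 0.2, -0.7]
opening: 0.009
units [0.09 0.01 6.04] yaw of tool y deg 16.52 pos [ 0.5257 -0.2033  0.2664]
[[284.  62.]
 [284. 132.]
 [285. 176.]
 [252. 187.]
 [301. 188.]
 [301.  95.]
 [269. 188.]
 [267.  95.]]
```

View pics/w3.png

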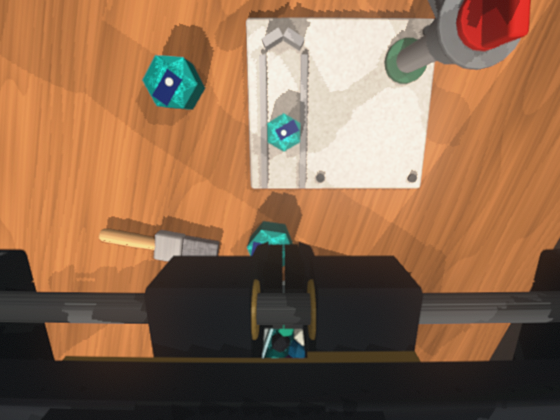

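The hexagon's dot at (284,131) is within a pixel of the prediction at (284,132), and the tool is centred on the channel behind it. I'll go down and push.

```bash
python3 -m jog '[{"translation":[0.09,0,0.8],"twist":0,"claw":0},{"translation":[0,0,0.9],"twist":0,"claw":0},{"translation":[0,0,0.9],"twist":0,"claw":0},{"translation":[0,0,0.9],"twist":0,"claw":0},{"translation":[0,0,0.9],"twist":0,"claw":0},{"translation":[0,0,0.9],"twist":0,"claw":0},{"translation":[0,0,0.4],"twist":0,"claw":0},{"translation":[0,0,0.3],"twist":0,"claw":0},{"translation":[0,0,0],"twist":0,"claw":0},{"translation":[0,0,0],"twist":0,"claw":0}]'
python3 -m jog '[{"translation":[0.2,0,0],"twist":0,"claw":0},{"translation":[0.2,0,0],"twist":0,"claw":0},{"translation":[0.2,0,0],"twist":0,"claw":0},{"translation":[0.2,0,0],"twist":0,"claw":0},{"translation":[0.2,0,0],"twist":0,"claw":0},{"translation":[0.2,0,0],"twist":0,"claw":0},{"translation":[0.2,0,0],"twist":0,"claw":0},{"translation":[0.2,0,0],"twist":0,"claw":0},{"translation":[0.2,0,0],"twist":0,"claw":0},{"translation":[0.2,0,0],"twist":0,"claw":0},{"translation":[0.2,0,0],"twist":0,"claw":0},{"translation":[0.2,0,0],"twist":0,"claw":0},{"translation":[0,0,0],"twist":0,"claw":0},{"translation":[0,0,0],"twist":0,"claw":0}]'
python3 - <<'E'
from h import *
p=np.load('stand.npy'); go(*S2W(p,[-.07,-.032,.025])[0])
E
```

```text
clock: 9.65
tool_pos: [0.5255, -0.1983, 0.027]
eef_rot: [0.597, 0.802, 0.0, -0.0]
contact_force: [-0.1, 0.1, -0.4]
opening: 0.003
clock: 10.82
tool_pos: [0.4974, -0.1066, 0.0266]
eef_rot: [0.597, 0.802, 0.0, -0.0]
contact_force: [-0.2, -0.2, -0.8]
opening: 0.002
units [ 0.28 -0.01  0.04] yaw of tool y deg 16.69 pos [ 0.4974 -0.1066  0.0266]
```

Creep in until contact with the stop shows.

```bash
python3 -m jog '[{"translation":[0.05,0,0],"twist":0,"claw":0},{"translation":[0.05,0,0],"twist":0,"claw":0},{"translation":[0.05,0,0],"twist":0,"claw":0},{"translation":[0.05,0,0],"twist":0,"claw":0},{"translation":[0,0,0],"twist":0,"claw":0}]'
python3 -m jog '[{"translation":[0.05,0,0],"twist":0,"claw":0},{"translation":[0,0,0],"twist":0,"claw":0}]'
python3 - <<'E'
from h import *
st=r.get_state(); w=r.snapshot('wrist'); save(w,'w4.png'); p=np.load('stand.npy')
print(proj(w,S2W(p,[[-.07,0,.04],[-.07,-.004,.04]]),st)); go(*S2W(p,[-.07,-.032,.025])[0])
E
```

```text
clock: 11.23
tool_pos: [0.4952, -0.0992, 0.0267]
eef_rot: [0.597, 0.802, 0.0, -0.0]
contact_force: [0.6, 0.6, -0.8]
opening: 0.005
clock: 11.4
tool_pos: [0.4946, -0.0974, 0.0267]
eef_rot: [0.597, 0.802, 0.0, -0.0]
contact_force: [-0.4, -0.4, -0.2]
opening: 0.005
[[283.21543192 205.32824384]
 [283.21048785 213.64239321]]
units [ 0.04 -0.01  0.04] yaw of tool y deg 16.64 pos [ 0.4947 -0.0975  0.0267]
```

View pics/w4.png

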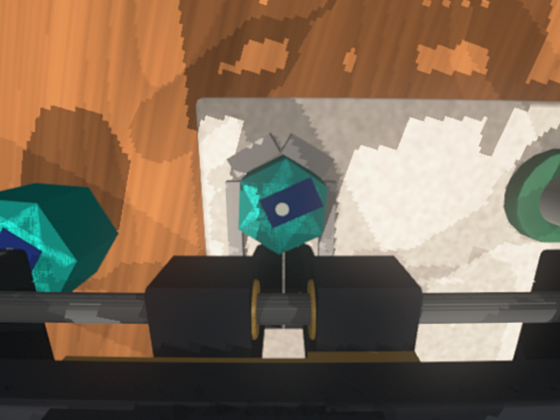

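The dot at (282,209) is about 2 mm short of the predicted home position (283,205). I'll continue gently until the force rises.

```bash
python3 -m jog '[{"translation":[0.03,0,0],"twist":0,"claw":0},{"translation":[0.03,0,0],"twist":0,"claw":0},{"translation":[0,0,0],"twist":0,"claw":0}]'
python3 -m jog '[{"translation":[0.03,0,0],"twist":0,"claw":0},{"translation":[0,0,0],"twist":0,"claw":0}]'
python3 -m jog '[{"translation":[0.03,0,0],"twist":0,"claw":0},{"translation":[0,0,0],"twist":0,"claw":0}]'
```

```text
clock: 11.7
tool_pos: [0.4945, -0.0963, 0.0268]
eef_rot: [0.598, 0.802, -0.0, 0.001]
contact_force: [1.1, -0.8, 0.3]
opening: 0.004
clock: 11.87
tool_pos: [0.4945, -0.0961, 0.0269]
eef_rot: [0.598, 0.801, -0.0, 0.002]
contact_force: [0.9, -5.4, -0.0]
opening: 0.006
clock: 12.03
tool_pos: [0.4946, -0.096, 0.0271]
eef_rot: [0.598, 0.801, -0.001, 0.003]
contact_force: [0.6, -7.5, 0.4]
opening: 0.004
```

Contact shows: the tool stalled and the force rose to 7.5 N, so the hexagon is seated. I'll back off, rise and return to the motor.

```bash
python3 -m jog '[{"translation":[-0.2,0,0],"twist":0,"claw":0},{"translation":[-0.3,0,0],"twist":0,"claw":0},{"translation":[0,0,-0.8],"twist":0,"claw":0},{"translation":[0,0,-0.9],"twist":0,"claw":0},{"translation":[0,0,-0.9],"twist":0,"claw":0},{"translation":[0,0,-0.9],"twist":0,"claw":0},{"translation":[0,0,-0.9],"twist":0,"claw":0},{"translation":[0,0,-0.9],"twist":0,"claw":0},{"translation":[0,0,-0.5],"twist":0,"claw":50},{"translation":[0.75,0.29,0],"twist":0,"claw":100},{"translation":[0.75,0.29,0],"twist":0,"claw":100},{"translation":[0.75,0.29,0],"twist":0,"claw":100},{"translation":[0.75,0.29,0],"twist":0,"claw":100},{"translation":[0.75,0.29,0],"twist":0,"claw":100},{"translation":[0.75,0.29,0],"twist":0,"claw":100},{"translation":[0,0,0],"twist":-1,"claw":100},{"translation":[0,0,0],"twist":-1,"claw":100},{"translation":[0,0,0],"twist":-1,"claw":100},{"translation":[0,0,0],"twist":-1,"claw":100},{"translation":[0,0,0],"twist":-1,"claw":100}]'
python3 -m jog '[{"translation":[0,0,0],"twist":0,"claw":100},{"translation":[0,0,0],"twist":0,"claw":100}]'
python3 - <<'E'
from h import *
st=r.get_state(); w=r.snapshot('wrist'); save(w,'w5.png'); p=np.load('stand.npy')
go(.5146,.0778,.15); print(proj(w,[.5146,.0778,.191],st),proj(w,S2W(p,[-.07,0,.04]),st))
E
```

```text
clock: 13.7
tool_pos: [0.5139, 0.0799, 0.2586]
eef_rot: [0.367, 0.93, -0.0, -0.001]
contact_force: [0.4, -0.4, -0.2]
opening: 0.889
clock: 13.87
tool_pos: [0.5141, 0.0797, 0.2587]
eef_rot: [0.371, 0.929, -0.0, -0.0]
contact_force: [0.2, 0.2, 0.4]
opening: 0.998
units [-0.04 -0.03  2.72] yaw of tool y deg 46.45 pos [0.5141 0.0798 0.2586]
[[282.33558422 223.32382819]] [[188.08366046 242.78505594]]
```

View pics/w5.png

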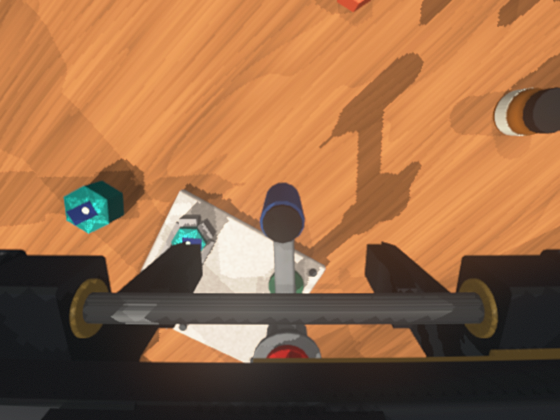

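```bash
python3 -m jog '[{"translation":[-0.04,-0.03,0.7],"twist":0,"claw":100},{"translation":[0,0,0.7],"twist":0,"claw":100},{"translation":[0,0,0.7],"twist":0,"claw":100},{"translation":[0,0,0.62],"twist":0,"claw":100},{"translation":[0,0,0],"twist":0,"claw":100},{"translation":[0,0,0],"twist":0,"claw":0},{"translation":[0,0,0],"twist":0,"claw":0},{"translation":[0,0,0],"twist":0,"claw":0},{"translation":[0,0,0],"twist":0,"claw":0},{"translation":[0,0,0],"twist":0,"claw":0},{"translation":[0,0,0],"twist":0,"claw":0},{"translation":[0,0,0],"twist":0,"claw":0},{"translation":[0,0,0],"twist":0,"claw":0},{"translation":[0,0,0],"twist":0,"claw":0}]' 10
python3 -m jog '[{"translation":[-0.01,-0.27,0],"twist":-0.69,"claw":0},{"translation":[-0.01,-0.27,0],"twist":-0.69,"claw":0},{"translation":[-0.01,-0.27,0],"twist":-0.69,"claw":0},{"translation":[-0.01,-0.27,0],"twist":-0.69,"claw":0},{"translation":[-0.01,-0.27,0],"twist":-0.69,"claw":0},{"translation":[-0.01,-0.27,0],"twist":-0.69,"claw":0},{"translation":[-0.01,-0.27,0],"twist":-0.69,"claw":0},{"translation":[-0.01,-0.27,0],"twist":-0.69,"claw":0},{"translation":[-0.01,-0.27,0],"twist":-0.69,"claw":0},{"translation":[-0.01,-0.27,0],"twist":-0.69,"claw":0},{"translation":[-0.01,-0.27,0],"twist":-0.69,"claw":0},{"translation":[-0.01,-0.27,0],"twist":-0.69,"claw":0},{"translation":[-0.01,-0.27,0],"twist":-0.69,"claw":0},{"translation":[-0.01,-0.27,0],"twist":-0.69,"claw":0},{"translation":[0,0,0],"twist":0,"claw":0},{"translation":[0,0,0],"twist":0,"claw":0}]'
python3 - <<'E'
from h import *
go(.485,-.0655,.15)
E
```

```text
clock: 15.08
tool_pos: [0.5146, 0.0782, 0.1501]
eef_rot: [0.37, 0.929, 0.0, 0.0]
contact_force: [0.1, -0.2, 1.1]
opening: 0.405
clock: 16.42
tool_pos: [0.4808, -0.0626, 0.1501]
eef_rot: [-0.125, 0.992, 0.0, 0.002]
contact_force: [5.9, -0.8, -2.3]
opening: 0.401
units [-0.08 -0.1   0.  ] yaw of tool y deg 104.42 pos [ 0.4808 -0.0626  0.1501]
```

```bash
python3 -m jog '[{"translation":[-0.08,-0.1,0],"twist":0,"claw":0},{"translation":[0,0,0],"twist":0,"claw":0},{"translation":[0,0,0],"twist":0,"claw":0},{"translation":[0,0,0],"twist":0,"claw":0}]'
python3 - <<'E'
from h import *
go(.485,-.0655,.15)
s=r.snapshot('side')
for l,z in (('bit_tip',.059),('teal_hex',.012),('nest',.012)):
    for d in r.spot_point(l,'side')[:4]:
        v,u=d['location'];print(l,d['confidence'],u,v,ray(s,u,v,z).round(4))
P=np.array([[.485,-.0655,.059],[.485,-.0655,.04]]);print(proj(s,P))
a=s['img'][215:275,245:325,::-1];cv2.imwrite('pics/s2.png',cv2.resize(a,(800,600),interpolation=cv2.INTER_CUBIC))
E
```

```text
clock: 16.75
tool_pos: [0.4815, -0.0651, 0.15]
eef_rot: [-0.127, 0.992, -0.0, -0.001]
contact_force: [-1.6, -0.2, 5.1]
opening: 0.408
units [-0.08 -0.03  0.  ] yaw of tool y deg 104.61 pos [ 0.4815 -0.0651  0.15  ]
bit_tip 0.93 281.5 244.0 [ 0.4764 -0.0583  0.059 ]
bit_tip 0.35 164.7 207.8 [0.3681 0.2317 0.059 ]
teal_hex 0.69 287.7 258.9 [ 0.4852 -0.0709  0.012 ]
teal_hex 0.69 269.7 306.2 [ 0.3573 -0.136   0.012 ]
teal_hex 0.63 384.4 304.9 [ 0.5302 -0.3117  0.012 ]
nest 0.92 287.1 258.4 [ 0.4854 -0.0689  0.012 ]
[[286.39911991 243.63186193]
 [286.19890255 249.43588571]]
```

View pics/s2.png

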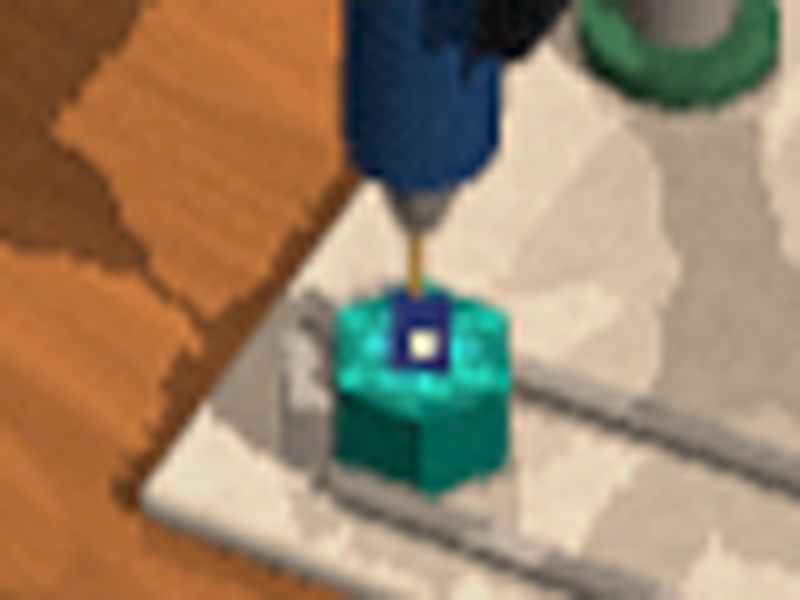

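The bit tip (286.6,244.3) and dot (287.3,249.5) differ by (0.7,5.2) px, against (-0.2,5.8) if exactly aligned. That leaves about 2 mm to go, so I'll nudge, release and rise.

```bash
python3 -m jog '[{"translation":[0,-0.05,0],"twist":0,"claw":0},{"translation":[0,0,0],"twist":0,"claw":0},{"translation":[0,0,0],"twist":0,"claw":0},{"translation":[0,0,0],"twist":0,"claw":100},{"translation":[0,0,0],"twist":0,"claw":100},{"translation":[0,0,0],"twist":0,"claw":100},{"translation":[0,0,0],"twist":0,"claw":100},{"translation":[0,0,0],"twist":0,"claw":100},{"translation":[0,0,-0.5],"twist":0,"claw":100},{"translation":[0,0,-0.8],"twist":0,"claw":100},{"translation":[0,0,-0.8],"twist":0,"claw":100},{"translation":[0,0,-0.8],"twist":0,"claw":100},{"translation":[0,0,-0.8],"twist":0,"claw":100},{"translation":[0,0,-0.8],"twist":0,"claw":100},{"translation":[0,0,0],"twist":0,"claw":100},{"translation":[0,0,0],"twist":0,"claw":100}]'
python3 - <<'E'
from h import *
p=np.load('stand.npy'); st=r.get_state(); w=r.snapshot('wrist'); save(w,'w6.png')
print(proj(w,S2W(p,[[.08,0,.204],[-.07,0,.191]]),st)); go(*S2W(p,[.08,0,.28])[0])
print(r.spot_point('depth_screw_grip','wrist'),st['q'][6])
s=r.snapshot('side'); t=r.snapshot('top')
a=[cv2.resize(s['img'][140:190,290:350,::-1],(400,333),interpolation=cv2.INTER_CUBIC),cv2.resize(w['img'][230:,130:430,::-1],(400,253)),]
cv2.imwrite('pics/m6.png',np.vstack(a))
E
```

```text
clock: 18.28
tool_pos: [0.4842, -0.0675, 0.3314]
eef_rot: [-0.127, 0.992, -0.0, 0.002]
contact_force: [-0.8, -0.5, -0.1]
opening: 1.0
[[289.77032516 335.42354852]
 [285.01462888 199.09545735]]
units [-3.8   0.18  1.25] yaw of tool y deg 104.57 pos [ 0.4831 -0.0675  0.3299]
[{'location': [331.7, 287.6], 'confidence': 0.57}] 1.7158495618521006
```

View pics/m6.png

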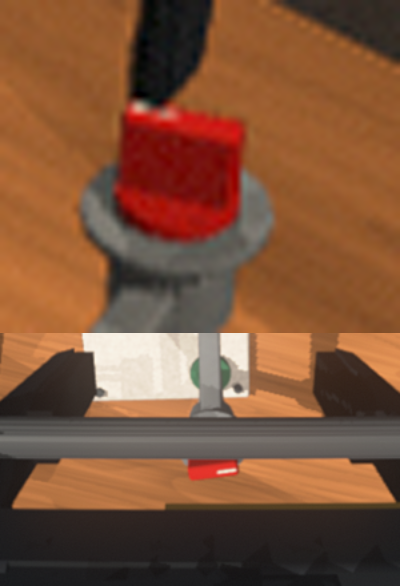

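The mark is on the bar's world +y (left) end. I'll work out the bar's yaw from each camera.

Run:
```python
from h import *
st=r.get_state(); w=r.snapshot('wrist'); s=r.snapshot('side'); p=np.load('stand.npy')
def red(i,roi):
    g=i.astype(int); m=np.zeros(g.shape[:2],np.uint8); y0,y1,x0,x1=roi
    m[y0:y1,x0:x1]=((g[...,0]>130)&(g[...,1]<70)&(g[...,2]<70))[y0:y1,x0:x1]; return m
# side: top-edge line ends; wrist: red ends
e=[ray(s,310.0,155.9,.204),ray(s,326.6,158.9,.204)]
d=e[0]-e[1];print('side',e,np.hypot(*d[:2]),np.degrees(np.arctan2(d[1],d[0])))
f=lambda x,y:(130+x*.75,230+(y-333)*.75)
e=[ray(w,*f(238,472),.204,st),ray(w,*f(189,479),.204,st)]
d=e[0]-e[1];print('wrist front edge',e,np.hypot(*d[:2]),np.degrees(np.arctan2(d[1],d[0])))
e=[ray(w,*f(237,467),.204,st),ray(w,*f(212,473),.204,st)]
d=e[0]-e[1];print('mark',e,np.hypot(*d[:2]),np.degrees(np.arctan2(d[1],d[0])))
print('stand yaw',np.degrees(p[2]))
```

```text
side [array([ 0.62168821, -0.00845792,  0.204     ]), array([ 0.63925342, -0.04300994,  0.204     ])] 0.0387605276529693 116.94741821922601
wrist front edge [array([ 0.61601752, -0.00387034,  0.204     ]), array([ 0.63246171, -0.04046532,  0.204     ])] 0.04011987529722954 114.1970650404703
mark [array([ 0.61164499, -0.00596599,  0.204     ]), array([ 0.62218869, -0.02391703,  0.204     ])] 0.020818491306306877 120.4282211757326
stand yaw 16.703508820124863
```

```bash
python3 -m jog '[{"translation":[-0.76,0.03,0],"twist":0,"claw":100},{"translation":[-0.76,0.03,0],"twist":0,"claw":100},{"translation":[-0.76,0.03,0],"twist":0,"claw":100},{"translation":[-0.76,0.03,0],"twist":0,"claw":100},{"translation":[-0.76,0.02,0],"twist":0,"claw":100},{"translation":[0,0,0],"twist":1,"claw":100},{"translation":[0,0,0],"twist":1,"claw":100},{"translation":[0,0,0],"twist":1,"claw":100},{"translation":[0,0,0],"twist":1,"claw":100},{"translation":[0,0,0],"twist":1,"claw":100},{"translation":[0,0,0],"twist":1,"claw":100},{"translation":[0,0,0],"twist":1,"claw":100},{"translation":[0,0,0],"twist":1,"claw":100},{"translation":[0,0,0],"twist":1,"claw":100},{"translation":[0,0,0],"twist":1,"claw":100},{"translation":[0,0,0],"twist":1,"claw":100},{"translation":[0,0,0],"twist":1,"claw":100},{"translation":[0,0,0],"twist":1,"claw":100},{"translation":[0,0,0],"twist":0,"claw":100},{"translation":[0,0,0],"twist":0,"claw":100}]'
python3 - <<'E'
from h import *
st=r.get_state(); w=r.snapshot('wrist'); save(w,'w7.png'); print(st['q'])
go(.629,-.024,.178)
cv2.imwrite('pics/w7.png',w['img'][200:,130:430,::-1]); print(proj(w,[.629,-.024,.204],st))
E
```

```text
clock: 20.25
tool_pos: [0.6287, -0.0234, 0.329]
eef_rot: [0.524, 0.852, -0.001, -0.001]
contact_force: [-0.9, 0.4, -0.5]
opening: 1.002
[-0.09761293  0.60735552  0.11328424  1.43762756 -0.07199863  1.10229757
  0.49550279]
units [-0.02  0.    3.78] yaw of tool y deg 26.77 pos [ 0.6288 -0.0235  0.3292]
[[283.78014628 202.97773622]]
```

View pics/w7.png

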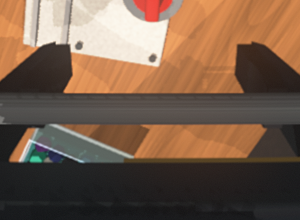

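The bar stands upright in the wrist image at column 282, matching the predicted 284, so the jaws are square to it. I'll descend and grip.

```bash
python3 -m jog '[{"translation":[0,0,0.6],"twist":0,"claw":100},{"translation":[0,0,0.8],"twist":0,"claw":100},{"translation":[0,0,0.8],"twist":0,"claw":100},{"translation":[0,0,0.8],"twist":0,"claw":100},{"translation":[0,0,0.4],"twist":0,"claw":100},{"translation":[0,0,0.35],"twist":0,"claw":100},{"translation":[0,0,0],"twist":0,"claw":0},{"translation":[0,0,0],"twist":0,"claw":0},{"translation":[0,0,0],"twist":0,"claw":0},{"translation":[0,0,0],"twist":0,"claw":0},{"translation":[0,0,0],"twist":0,"claw":0},{"translation":[0,0,0],"twist":0,"claw":0},{"translation":[0,0,0],"twist":0,"claw":0},{"translation":[0,0,0],"twist":0,"claw":0},{"translation":[0,0,0],"twist":0,"claw":0},{"translation":[0,0,0],"twist":0,"claw":0},{"translation":[0,0,0],"twist":0,"claw":0},{"translation":[0,0,0],"twist":0,"claw":0}]' 20
python3 - <<'E'
from h import *
st=r.get_state(); print(st['moment']); go(.629,-.024,.178)
E
```

```text
clock: 21.8
tool_pos: [0.628, -0.0242, 0.1798]
eef_rot: [0.526, 0.851, -0.001, -0.001]
contact_force: [-3.2, -0.8, 1.8]
opening: 0.156
[-0.32635569  0.66063904 -0.03348252]
units [-0.01  0.02  0.05] yaw of tool y deg 26.56 pos [ 0.628  -0.0242  0.1798]
```

```bash
python3 -m jog '[{"translation":[0,0,0],"twist":0.7,"claw":0},{"translation":[0,0,0],"twist":0.7,"claw":0},{"translation":[0,0,0],"twist":0.7,"claw":0},{"translation":[0,0,0],"twist":0.7,"claw":0},{"translation":[0,0,0],"twist":0.7,"claw":0},{"translation":[0,0,0],"twist":0.7,"claw":0},{"translation":[0,0,0],"twist":0.7,"claw":0},{"translation":[0,0,0],"twist":0.7,"claw":0},{"translation":[0,0,0],"twist":0.7,"claw":0},{"translation":[0,0,0],"twist":0.7,"claw":0},{"translation":[0,0,0],"twist":0.7,"claw":0},{"translation":[0,0,0],"twist":0.7,"claw":0},{"translation":[0,0,0],"twist":0.7,"claw":0},{"translation":[0,0,0],"twist":0.7,"claw":0},{"translation":[0,0,0],"twist":0,"claw":0},{"translation":[0,0,0],"twist":0,"claw":0}]'
cat > m.py <<'E'
from h import *
st=r.get_state(); print('moment',st['moment'].round(3),'q7',st['q'][6].round(3)); go(.628,-.024,.178)
E
python3 m.py
python3 -m jog '[{"translation":[0,0,0],"twist":0.5,"claw":0},{"translation":[0,0,0],"twist":0,"claw":0}]'
python3 m.py
python3 -m jog '[{"translation":[0,0,0],"twist":0.5,"claw":0},{"translation":[0,0,0],"twist":0,"claw":0}]'
python3 m.py
python3 -m jog '[{"translation":[0,0,0],"twist":0.5,"claw":0},{"translation":[0,0,0],"twist":0,"claw":0}]'
python3 m.py
```

```text
clock: 23.13
tool_pos: [0.6271, -0.0242, 0.1798]
eef_rot: [0.876, 0.483, -0.002, -0.001]
contact_force: [-4.2, -1.0, 3.7]
opening: 0.159
moment [-0.203  1.064 -0.056] q7 -0.252
units [0.02 0.02 0.04] yaw of tool y deg -32.25 pos [ 0.6271 -0.0242  0.1798]
clock: 23.3
tool_pos: [0.627, -0.0241, 0.1798]
eef_rot: [0.888, 0.459, -0.002, -0.001]
contact_force: [-5.0, -0.6, 3.4]
opening: 0.155
moment [-0.202  1.177 -0.024] q7 -0.292
units [0.02 0.02 0.05] yaw of tool y deg -35.35 pos [ 0.627  -0.0241  0.1798]
clock: 23.47
tool_pos: [0.627, -0.024, 0.1798]
eef_rot: [0.9, 0.436, -0.002, -0.001]
contact_force: [-5.5, -1.0, 4.2]
opening: 0.157
moment [-0.222  1.127 -0.051] q7 -0.331
units [0.02 0.02 0.05] yaw of tool y deg -38.35 pos [ 0.627  -0.024   0.1798]
clock: 23.63
tool_pos: [0.6269, -0.024, 0.1798]
eef_rot: [0.911, 0.412, -0.002, -0.001]
contact_force: [-6.0, -1.4, 5.0]
opening: 0.156
moment [-0.206  1.148 -0.039] q7 -0.37
units [0.02 0.02 0.05] yaw of tool y deg -41.35 pos [ 0.6269 -0.024   0.1798]
```

```bash
for i in 1; do python3 -m jog '[{"translation":[0,0,0],"twist":0.4,"claw":0},{"translation":[0,0,0],"twist":0,"claw":0}]' >/dev/null; python3 m.py
python3 -m jog '[{"translation":[0,0,0],"twist":0.4,"claw":0},{"translation":[0,0,0],"twist":0,"claw":0}]'>/dev/null; python3 m.py
python3 -m jog '[{"translation":[0,0,0],"twist":0.4,"claw":0},{"translation":[0,0,0],"twist":0,"claw":0}]'>/dev/null; python3 m.py; done
```

```text
moment [-0.211  1.151  0.4  ] q7 -0.401
units [0.02 0.02 0.05] yaw of tool y deg -43.64 pos [ 0.627  -0.0239  0.1798]
moment [-0.153  1.179  0.452] q7 -0.432
units [0.01 0.02 0.04] yaw of tool y deg -46.0 pos [ 0.6272 -0.0238  0.1798]
moment [-0.208  1.158  0.448] q7 -0.463
units [0.01 0.02 0.04] yaw of tool y deg -48.4 pos [ 0.6273 -0.0237  0.1798]
```

It bottomed at about -43.5° yaw: the moment jumped to 0.45 N m and the grip then slipped about 5°. Now I'll turn back 90°.

```bash
python3 -m jog '[{"translation":[0,0,0],"twist":-0.8,"claw":0},{"translation":[0,0,0],"twist":-0.8,"claw":0},{"translation":[0,0,0],"twist":-0.8,"claw":0},{"translation":[0,0,0],"twist":-0.8,"claw":0},{"translation":[0,0,0],"twist":-0.8,"claw":0},{"translation":[0,0,0],"twist":-0.8,"claw":0},{"translation":[0,0,0],"twist":-0.8,"claw":0},{"translation":[0,0,0],"twist":-0.8,"claw":0},{"translation":[0,0,0],"twist":-0.8,"claw":0},{"translation":[0,0,0],"twist":-0.8,"claw":0},{"translation":[0,0,0],"twist":-0.8,"claw":0},{"translation":[0,0,0],"twist":-0.8,"claw":0},{"translation":[0,0,0],"twist":-0.8,"claw":0},{"translation":[0,0,0],"twist":-0.8,"claw":0},{"translation":[0,0,0],"twist":-0.8,"claw":0},{"translation":[0,0,0],"twist":-0.8,"claw":0},{"translation":[0,0,0],"twist":-0.8,"claw":0},{"translation":[0,0,0],"twist":-0.8,"claw":0},{"translation":[0,0,0],"twist":-0.6,"claw":0},{"translation":[0,0,0],"twist":0,"claw":0}]'; python3 m.py
python3 -m jog '[{"translation":[0,0,0],"twist":0,"claw":0},{"translation":[0,0,0],"twist":0,"claw":100},{"translation":[0,0,0],"twist":0,"claw":100},{"translation":[0,0,0],"twist":0,"claw":100},{"translation":[0,0,0],"twist":0,"claw":100},{"translation":[0,0,0],"twist":0,"claw":100},{"translation":[0,0,0],"twist":0,"claw":100},{"translation":[0,0,0],"twist":0,"claw":100},{"translation":[0,0,0],"twist":0,"claw":100},{"translation":[0,0,-0.6],"twist":0,"claw":100},{"translation":[0,0,-0.8],"twist":0,"claw":100},{"translation":[0,0,-0.8],"twist":0,"claw":100},{"translation":[0,0,-0.8],"twist":0,"claw":100},{"translation":[0,0,-0.8],"twist":0,"claw":100},{"translation":[0,0,0],"twist":0,"claw":100},{"translation":[0,0,0],"twist":0,"claw":100}]'
python3 - <<'E'
from h import *
st=r.get_state(); w=r.snapshot('wrist'); s=r.snapshot('side')
print(st['contact_force'],[(d['location'],d['confidence']) for d in r.spot_point('bit_tip','side')+r.spot_point('teal_hex','side')])
a=[cv2.resize(i[:,:,::-1],(400,300),interpolation=cv2.INTER_CUBIC) for i in (s['img'][140:185,290:350],s['img'][215:275,245:325],w['img'][200:260,240:320])]
cv2.imwrite('pics/m8.png',np.hstack([np.vstack(a[:2]),np.vstack([a[2],a[2]*0])]))
E
```

```text
clock: 25.8
tool_pos: [0.6277, -0.0234, 0.1798]
eef_rot: [0.409, 0.912, -0.0, -0.001]
contact_force: [-4.9, -0.1, 3.7]
opening: 0.156
moment [0.016 0.999 0.047] q7 0.702
units [-0.02 -0.    0.04] yaw of tool y deg 41.69 pos [ 0.6277 -0.0234  0.1798]
clock: 27.13
tool_pos: [0.63, -0.0237, 0.334]
eef_rot: [0.41, 0.912, 0.001, 0.002]
contact_force: [-0.6, -0.2, -0.2]
opening: 1.003
[-0.56156244 -0.16685378 -0.21667839] [([244.3, 285.0], 0.71), ([257.8, 287.8], 0.91), ([304.3, 267.6], 0.77), ([305.4, 384.0], 0.61)]
```

View pics/m8.png

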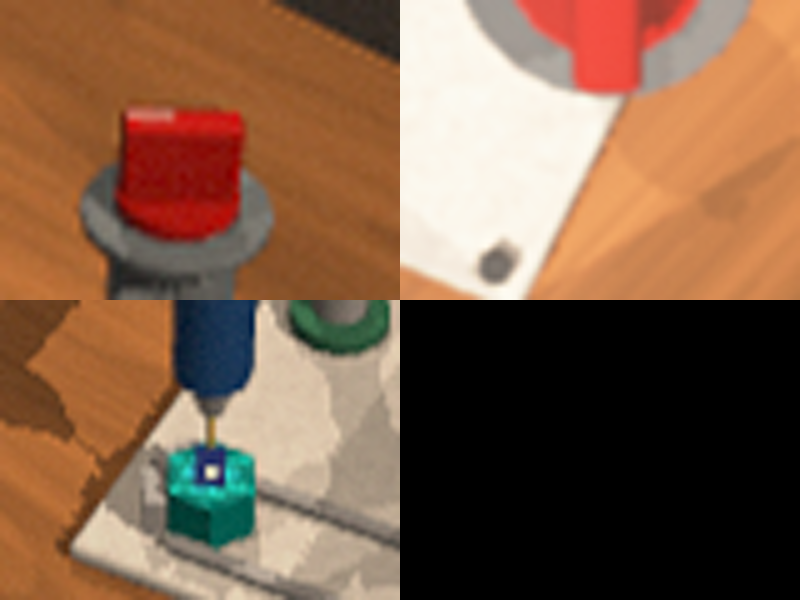

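Final check before handing in:
- **Bit and dot:** the bit tip (287.2,244.4) stands over the dot (287.0,249.2).
- **Hexagon:** it sits in the V stop.
- **Screw:** the bar is aligned with the jaws, about 85–90° back from the bottom (tolerance ±14°).
- **Robot:** it is clear of everything.

```bash
python3 -c "
from plant import r
print(r.finish_job())"
```

```text
the job is handed in; nothing more can be done
None
```

I finished the whole sequence and handed it in at about 27 s of the 72 s allowed. No verdict came back, so what follows rests on my own checks.

- **Arm clear:** I gripped the drill motor lightly and swung the arm to about 1.0 rad. A wrist picture later showed it had stayed there.
- **Hexagon home:** I slid the small teal hexagon along its channel until the tool stalled with 7.5 N. The stall position put it within about 1 mm of the nest position I had fitted from the plate.
- **Bit over the dot:** I swung the arm back, nudged it 2 mm and released it. In the last side picture the bit is less than 1 px off sideways and about 1 px off along the view, roughly 3 mm; the limit is 8 mm.
- **Depth screw:** I turned it about 70° clockwise until it met its stop, where the moment jumped from 0.05 to 0.45 N m. The grip then slipped about 5°, and I turned the tool back exactly 90°.
- **Bystanders:** the robot never went near the orange hexagon, the jar or the brush. I did not measure them again at the end.

The checks on the screw disagree slightly. Because of the slip, it may be only 85–90° back from the bottom. Judged by the bar's direction alone it reads about 1.13 rad against the ideal 1.03, which is still within 0.78–1.28.

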